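# Drive the tapered key home in the tube mixer's hub

### The arm

A 6-joint arm with a two-finger parallel gripper is mounted at the origin on the work surface. World frame = base frame: x ahead of the robot, y to its left, z up, the work surface at z = 0. Lengths are in m, angles in rad, forces in N, time in s.
With the tool pointing down it reaches from about 0.35 to 0.975 m from the base axis. Payload 4.9 kg.
Tool frame: the origin (TCP) lies midway between the tips of the shut fingers; the grasp point (between the pads) lies 19 mm behind it; z points along the fingers, y is the line along which they close (so a half turn about z gives the same grasp; the last joint's range is limited). The gripper opens to 85 mm and grips with 20 to 120 N. Pads are 22 mm wide; open, the fingers measure 114 mm over their backs; the gripper's body (76 mm by 85 mm) begins 54 mm behind the grasp point. The pads swing forward as they close: fully open they stand 13 mm farther back than shut.
Start: joints at [1.1, 0.053, 1.613, -0, 1.476, -0.119], TCP at [0.215, 0.587, 0.231] pointing down, gripper open.
Joint ranges: [-3.01, 3.01], [-1.01, 2.22], [0.06, 2.58], [-1.02, 4.17], [0.09, 2.62], [-3.14, 3.14]. Speed limits (rad/s): [2.57, 2.57, 3.14, 3.14, 3.14, 3.14].

### API

Orientations are given as a unit quaternion [w, x, y, z].
In Python, from plant import * gives the robot as it stands.
- The arm moves only by the tool jog_arm, never from a script. Its argument "targets" is a list of rows, each a list of 3 entries, a list of its own where there are three numbers: the shift along the tool's x, y, z in units of 25 mm (1.0 is 25 mm), then the turn, a rotation vector about the tool's x, y, z in units of 8 degrees (1.0 is 8 degrees), then the opening in per cent of the stroke, from 0 (shut) to 100 (fully open). A call has 1 to 8 rows; each row is the pose to reach, as a shift and turn from the pose commanded when the call began, along the tool's axes at that moment; what a row does not reach only later rows make up. A row lasts 1/8 s, in which the tool goes at most 62.5 mm and 10.7 degrees, less where a joint would pass 70% of its speed; a pose out of reach is approached as far as the arm can. A call with a gripper value outside its range is refused whole. The fingers move at their own pace and stop on an object; the grip force is fixed at half the most. Time passes only in rows, so rows that repeat a pose let the fingers close. It gives the time, the measured TCP pose, the force, the opening and the grip force at its end, in the units of the state.
- state(): the state, without advancing time (a new reading comes with each control period).
- grab_frame(name): name is "scene" or "top"; returns (picture, depth): 400x640x3 uint8, red, green, blue; 400x640 float32, m along the optical axis (not along the pixel's ray), 0 where there is no reading.
- camera_params(name): a dict with "fovy" (degrees; the focal length in pixels is half the picture's height over the tangent of half this angle, whatever the lens; pixels are square), "cx", "cy" (the principal point, pixels), "dist" ([k1, k2, p1, p2, k3] as OpenCV has them; the pictures are not rectified), "rvec" (rotation vector, rad) and "tvec" (3), from world to camera coordinates, as OpenCV has them. Camera axes: x right, y down, z forward; pixel columns grow to the right and rows downward; lengths in m; the calibration is good to about 2 mm. A picture is of the moment at which its call begins. camera_params takes no time and is no camera call.
- job_done(): hands the job in; it is judged then, once.
The state is a dict: "time": time; "joint_pos": joint angles; "joint_vel": joint speeds; "joint_efforts": joint torques, N m; "tool_pos": TCP position; "tool_rot": TCP orientation; "contact_force": force on the tool from outside, world axes, zero at the start; "ft_torque": the same for the moment, N m; "gripper_width": opening from 0.0 (shut) to 1.0 (fully open); "grasp_force": force on a finger pad.
Only numpy, scipy, OpenCV 4.12 (cv2) and the standard library are available. Lean on these libraries where they do the work, as an engineer would, in place of code of your own. Each camera call takes 0.05 s, during which the arm holds its last target. There are 200 camera calls.

### The job

The rotor hub of the tube mixer is loose on its shaft. Take the blue-headed tapered key from the key stand, stand it in the slot of the hub and let go of it, then tap or press it down from above until it is tight: driven fully home, upright, with the underside of its head down on the hub. Leave the yellow and red keys where they are.

Things in the scene. Friction and masses are not known exactly. Their poses are not given: they have to be found in the camera images.
- key_blue_head (a point): Centre of the blue head of the right key, hanging upright in the stand. Head 40 (x) x 34 (y, grip here) x 44 mm tall (z up), steel cap included; under it a steel wedge 70 long, 24 wide (y), tapering evenly on both faces from 27 (x) at the head to 6 mm at the tip, 92 mm below this point. 0.2 kg. Turned by 180 degrees it fits the same. Home: this point 22 mm above the hub's top.
- slot (a point): Centre of the one slot in the flat top (135 mm up) of the grey block hub, 144 x 96 mm, on the round blue mixer; its tubes stand lower. Mouth 60 (y) x 29 mm (x from -12 to +17), bevelled, then tapered like the key; key x goes along slot x. The -x face is a sprung brass shoe: let go, the key stands with its head 17 mm proud; 10 to 20 N on top drives it down to the hub, where it stays.
- key_yellow_head (a point): Wrong key: centre of a yellow head, same head size. All three keys hang by their heads in a row, 80 mm apart, in a fixed white stand 60 x 250 mm; the heads' undersides rest on its top, 90 mm above the table.
- key_red_head (a point): Wrong key: centre of a red head, same head size, in the same stand.
Not all that is in view belongs to the job. What is shaped like the part that bears key_blue_head but turquoise is not meant.

How it is judged:
By the outcome, as a careful person would: the job done as asked, in the order asked, and still so for the second after the job is handed in, with the robot touching nothing.
It also fails if it takes over 54 s, if anything falls off the work surface, if the arm or the gripper's body presses on something with over 40 N, if the wrist force passes 120 N, or if a joint passes its speed limit or range.

## Working session

There is one attempt and no reset: what is moved stays moved. The work goes in short steps, Python scripts to look and compute and a tool call to move; the robot and the scene stay as the last step left them, time stands still between calls to the robot, and variables do not carry over. Pictures are saved under pics/ and viewed, at most 10 in all, crops included, and the job is handed in when it is done.

Besides the shell and the picture viewer there is one more tool, called after ">>>" by a JSON object that holds its "name" and its "arguments", one argument or row to a line. jog_arm: Moves the arm, as the interface text tells. Its arguments: {"type":"object","properties":{"targets":{"type":"array"}},"required":["targets"]}

```bash
mkdir -p pics
cat > h.py <<'E'
from plant import *
import numpy as np, cv2
def cam(n):
    p=camera_params(n); f=200/np.tan(np.radians(p["fovy"])/2)
    K=np.array([[f,0,p["cx"]],[0,f,p["cy"]],[0,0,1.]]); R=cv2.Rodrigues(np.array(p["rvec"],float))[0]
    return K,np.array(p["dist"],float),R,np.array(p["tvec"],float).ravel()
def w(n,uv,depth=None,z=None):
    K,D,R,t=cam(n); q=cv2.undistortPoints(np.array(uv,float).reshape(-1,1,2),K,D).reshape(-1,2)
    r=np.c_[q,np.ones(len(q))]; c=-R.T@t; d=r@R
    s=(z-c[2])/d[:,2] if z is not None else np.asarray(depth,float)
    return c+d*np.reshape(s,(-1,1))
E
python3 - <<'E'
from h import *
for n in("scene","top"):
    a,d=grab_frame(n); np.savez(f"{n}.npz",a=a,d=d); cv2.imwrite(f"pics/{n}0.png",a[:,:,::-1])
    K,D,R,t=cam(n); print(n,-R.T@t,K[0,0],R[2])
print(state())
E
```

```text
scene [ 1.16101009 -0.1819642   0.80338385] 454.28633220559675 [-0.68620827  0.21582626 -0.694649  ]
top [0.31231757 0.01138447 1.13427091] 486.0452224711151 [ 0.20768802  0.03420164 -0.97759702]
{'time': 0.1, 'joint_pos': array([ 1.10001535e+00,  5.33201412e-02,  1.61418960e+00,  4.98135103e-05,
        1.47605717e+00, -1.19041800e-01]), 'joint_vel': array([-1.45028019e-03,  1.55319698e-05, -3.65239586e-03,  9.86508127e-04,
        6.97648522e-04, -2.21195631e-03]), 'joint_efforts': array([ 7.12522287e-04, -3.94908249e+01, -3.71362817e+01, -6.18524496e-05,
        3.97901560e-03, -1.31276033e-05]), 'tool_pos': array([0.21507247, 0.5861989 , 0.23014817]), 'tool_rot': array([-3.10637010e-04,  1.74966637e-01,  9.84573868e-01, -9.37308395e-04]), 'contact_force': array([ 0.03444805, -0.34350891,  0.0489715 ]), 'ft_torque': array([-0.00578573, -0.06662606, -0.0234007 ]), 'grasp_force': 0.0, 'gripper_width': 0.9991491379752536}
```

View pics/scene0.png

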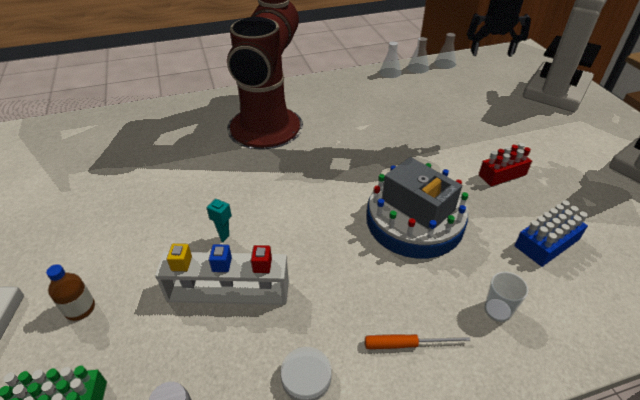

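View pics/top0.png

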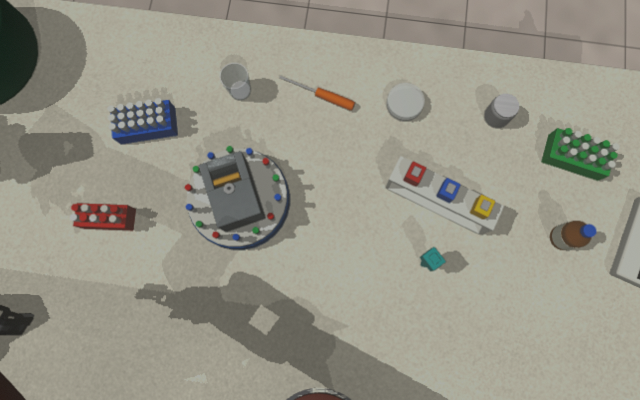

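Three keys are in the stand: red, blue and yellow heads at top-camera (415,173), (450,189) and (484,206), or scene (261,259), (220,258) and (179,257). A turquoise lookalike stands at top (432,260), scene (219,218). The one meant is the blue head in the middle of the stand. The hub is at top (232,190), with its slot near (226,176). I'll confirm both in an enlarged crop.

Run:
```python
from h import *
a=np.load("top.npz")["a"][:,:,::-1]
c=[cv2.resize(a[y:y+100,x:x+y2],None,fx=s,fy=s,interpolation=cv2.INTER_CUBIC) for x,y,y2,s in((190,145,80,5),(410,150,80,5))]
cv2.imwrite("pics/crop1.png",np.hstack(c))
```

```text
(no output)
```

View pics/crop1.png

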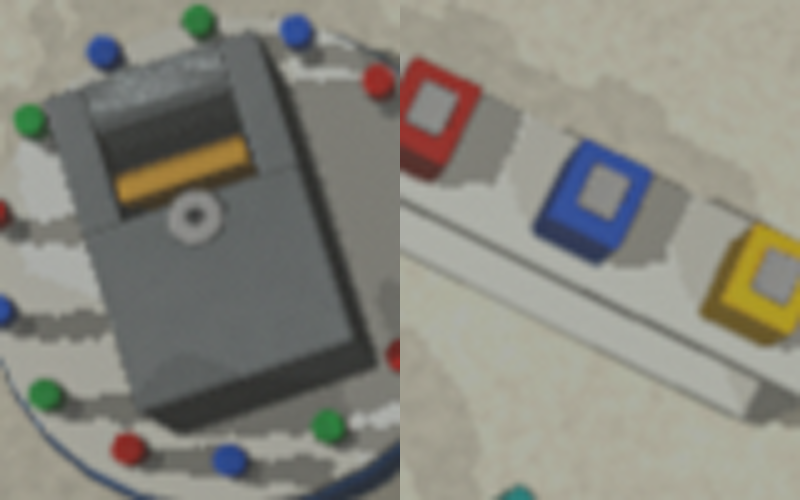

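The crop confirms it: the blue head is in the middle of the stand, crop (600,195). In the hub, the brass shoe is at crop (183,172), so slot +x points up-left in the picture. Next I'll make a metric rectified view at z≈0.135.

```bash
cat >> h.py <<'E'
def ortho(n,a,c,z,half=.1,s=.0005):
    K,D,R,t=cam(n); N=int(2*half/s); k=(np.arange(N)-N/2)*s
    X,Y=np.meshgrid(c[0]-k,c[1]-k,indexing="ij")  # rows: x decreasing downward ; cols: y decreasing to right
    p=np.c_[X.ravel(),Y.ravel(),np.full(X.size,z)]
    uv=cv2.projectPoints(p,cv2.Rodrigues(R)[0],t,K,D)[0].reshape(N,N,2).astype(np.float32)
    return cv2.remap(a,uv[...,0],uv[...,1],cv2.INTER_CUBIC)
E
python3 - <<'E'
from h import *
out={}
for n in("scene","top"):
    z=np.load(n+".npz"); a,d=z["a"],z["d"]
    v,u=np.mgrid[:400,:640]; P=w(n,np.c_[u.ravel(),v.ravel()],depth=d.ravel()); ok=d.ravel()>0
    hsv=cv2.cvtColor(a,cv2.COLOR_RGB2HSV).reshape(-1,3)
    for nm,m in (("hub",(hsv[:,1]<70)&(abs(P[:,2]-.135)<.006)),("blue",(hsv[:,0]>105)&(hsv[:,0]<128)&(hsv[:,1]>120)&(abs(P[:,2]-.134)<.006))):
        m=m&ok
        c0=w("top",[[232,190] if nm=="hub" else [450,188]],z=.135)[0]
        m&=np.hypot(*(P[:,:2]-c0[:2]).T)<.12
        q=P[m]; print(n,nm,len(q),c0,np.median(q[:,2]),cv2.minAreaRect((q[:,:2]*1000).astype(np.float32)))
        out[n,nm]=ortho(n,a,np.round(c0[:2],2),.135,.1 if nm=="hub" else .05,.0005 if nm=="hub" else .00025); print(np.round(c0,2))
cv2.imwrite("pics/ortho.png",np.vstack([np.hstack([out[n,k][50:350] if 0 else out[n,k] for k in("hub","blue")]) for n in("top","scene")])[:, :, ::-1][:800])
I=cv2.imread("pics/ortho.png"); cv2.imwrite("pics/o_hub.png",np.hstack([I[:400,:400],I[400:,:400]])); cv2.imwrite("pics/o_blue.png",np.hstack([I[:400,400:],I[400:,400:]]))
E
```

```text
scene hub 1649 [0.50094786 0.25199143 0.135     ] 0.13540761821981662 ((505.35516357421875, 259.1669006347656), (143.97671508789062, 99.53422546386719), 27.09183120727539)
[0.5  0.25 0.14]
scene blue 175 [ 0.56772341 -0.2024829   0.135     ] 0.1302215281615965 ((569.489013671875, -202.48672485351562), (32.29122543334961, 40.454559326171875), 70.23421478271484)
[ 0.57 -0.2   0.14]
top hub 2533 [0.50094786 0.25199143 0.135     ] 0.13488769895914243 ((503.39202880859375, 258.5389099121094), (145.3513946533203, 96.46907043457031), 27.24228858947754)
[0.5  0.25 0.14]
top blue 146 [ 0.56772341 -0.2024829   0.135     ] 0.13018521955909634 ((567.3295288085938, -202.41940307617188), (30.734743118286133, 38.28382873535156), 69.36941528320312)
[ 0.57 -0.2   0.14]
```

View pics/o_hub.png

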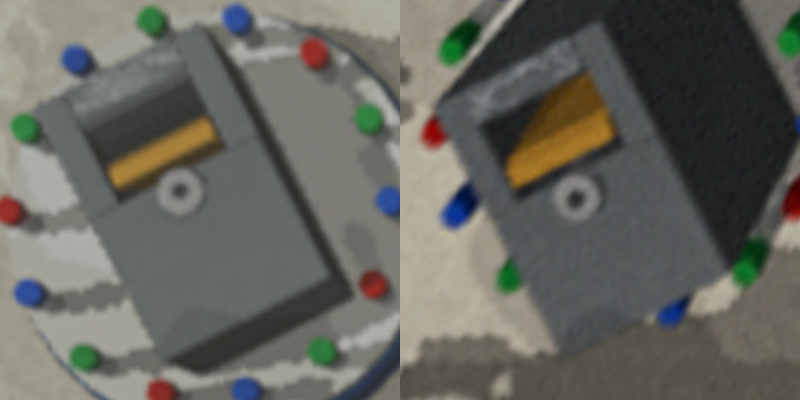

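View pics/o_blue.png

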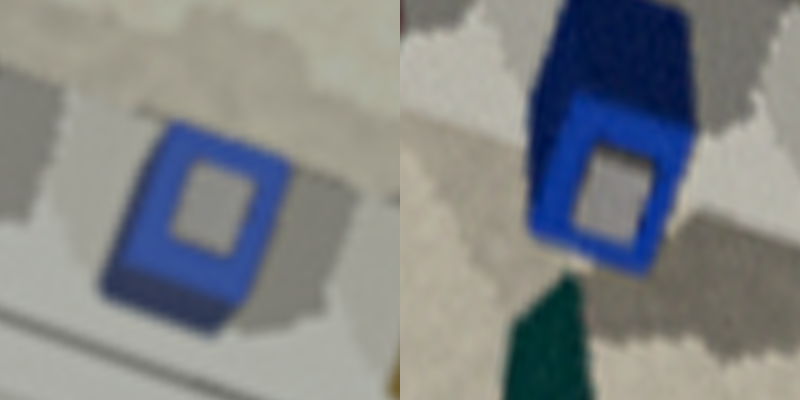

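The left views show the hub with its long axis about 27° from +x. The slot's near edge (ortho) runs (122,198)-(220,145), the brass mid is at (163,152) and the bevel strip is near (130,85). The right views show the blue head's top centre near (205,212) in the 0.25 mm/px ortho. I'll get the slot profile from depth and pin down the head corners.

Run:
```python
from h import *
th=np.radians(27.15); e=np.array([np.cos(th),np.sin(th)]); f=np.array([-e[1],e[0]]); c=np.array([.504,.2587])
for n in("top","scene"):
    z=np.load(n+".npz"); a,d=z["a"],z["d"]; v,u=np.mgrid[:400,:640]
    P=w(n,np.c_[u.ravel(),v.ravel()],depth=d.ravel()); q=P[:,:2]-c; X=q@e*1000; Y=q@f*1000; Z=P[:,2]*1000
    print(n,"x: z med |y|<18")
    print([(x,int(np.median(Z[m])),int(m.sum())) for x in range(0,78,2) if (m:=(abs(X-x)<1.2)&(abs(Y)<18)&(Z>20)).any()])
    print("y: z at x 35..50",[(y,int(np.median(Z[m]))) for y in range(-52,54,2) if (m:=(abs(Y-y)<1.2)&(X>35)&(X<50)&(Z>20)).any()])
    # hub top edges
    m=(abs(Z-135)<4)&(abs(X)<85)&(abs(Y)<60); print("edges x",np.percentile(X[m&(abs(Y)>36)],[.5,99.5]),"y",np.percentile(Y[m&(abs(X)<60)],[.5,99.5]))
    # rectified hub picture, slot frame, 4px/mm -> colour along y=0
    k=np.arange(0,76,2); p=np.r_[[np.r_[c+e*x/1000,.135] for x in k]]
    K,D,R,t=cam(n); uv=cv2.projectPoints(p,cv2.Rodrigues(R)[0],t,K,D)[0].reshape(1,-1,2).astype(np.float32)
    print("rgb",[(int(x),*map(int,r)) for x,r in zip(k,cv2.remap(a,uv,None,cv2.INTER_LINEAR)[0])])
# scene of blue head: saturated mask rect on top-face plane
```

```text
top x: z med |y|<18
[(0, 137, 23), (2, 137, 18), (4, 136, 17), (6, 136, 16), (8, 136, 13), (10, 135, 4), (12, 134, 2), (16, 130, 31), (18, 134, 29), (20, 134, 19), (22, 134, 21), (24, 133, 21), (26, 87, 23), (28, 129, 20), (30, 129, 5), (42, 90, 9), (44, 93, 41), (46, 104, 62), (48, 118, 53), (50, 128, 42), (52, 133, 23), (54, 134, 23), (56, 134, 14), (58, 134, 21), (60, 134, 19), (62, 134, 22), (64, 135, 15), (66, 135, 17), (68, 133, 18), (70, 134, 17), (72, 134, 5)]
y: z at x 35..50 [(-52, 57), (-50, 55), (-48, 99), (-46, 133), (-44, 132), (-42, 133), (-40, 134), (-38, 135), (-36, 134), (-34, 135), (-32, 135), (-30, 134), (-28, 123), (-26, 113), (-24, 109), (-22, 104), (-20, 112), (-18, 109), (-16, 110), (-14, 108), (-12, 111), (-10, 108), (-8, 105), (-6, 109), (-4, 112), (-2, 113), (0, 110), (2, 110), (4, 105), (6, 108), (8, 117), (10, 109), (12, 112), (14, 106), (16, 109), (18, 105), (20, 103), (22, 113), (24, 105), (26, 106), (28, 107), (30, 117), (32, 134), (34, 133), (36, 133), (38, 133), (40, 135), (42, 135), (44, 135), (46, 134), (48, 135)]
edges x [-71.87416991  70.41642215
[... 1622 characters left out ...]
2), (2, 118, 117, 116), (4, 126, 125, 124), (6, 129, 127, 126), (8, 124, 120, 121), (10, 94, 93, 92), (12, 65, 64, 65), (14, 59, 56, 56), (16, 73, 62, 48), (18, 130, 95, 39), (20, 158, 114, 38), (22, 162, 118, 36), (24, 158, 112, 34), (26, 152, 109, 38), (28, 147, 104, 35), (30, 139, 99, 33), (32, 121, 85, 27), (34, 102, 71, 24), (36, 97, 67, 23), (38, 95, 66, 21), (40, 91, 62, 18), (42, 79, 55, 16), (44, 71, 51, 15), (46, 63, 46, 19), (48, 49, 39, 23), (50, 38, 36, 35), (52, 42, 45, 44), (54, 56, 60, 60), (56, 73, 76, 78), (58, 82, 86, 87), (60, 87, 89, 93), (62, 88, 90, 93), (64, 90, 92, 93), (66, 103, 106, 107), (68, 122, 125, 126), (70, 111, 114, 116), (72, 81, 84, 85), (74, 56, 57, 58)]
```

```bash
cat >> h.py <<'E'
from scipy.spatial.transform import Rotation as Ro
def go(p,yang):
    "rows (25mm units, 8deg units) in the tool frame from the measured pose to TCP p, tool y line at world angle yang (deg), tool down"
    s=state(); q=s["tool_rot"]; R=Ro.from_quat([q[1],q[2],q[3],q[0]]); M=R.as_matrix()
    best=None
    for k in (0,180):
        a=np.radians(yang+k); y=np.array([np.cos(a),np.sin(a),0]); z=np.array([0,0,-1.]); T=np.c_[np.cross(y,z),y,z]
        r=Ro.from_matrix(M.T@T).as_rotvec(degrees=True)/8
        if best is None or np.linalg.norm(r)<np.linalg.norm(best): best=r
    print("shift",np.round(M.T@(np.array(p)-s["tool_pos"])/.025,2),"turn",np.round(best,2))
    print("t",s["time"],"pos",np.round(s["tool_pos"],4),"yang",np.degrees(np.arctan2(M[1,1],M[0,1])).round(2),"tilt",np.round(M[:2,2],4),"F",np.round(s["contact_force"],1),"w",round(s["gripper_width"],3),"g",round(s["grasp_force"],1),"j",np.round(s["joint_pos"],2))
E
python3 - <<'E'
from h import *
P=w("top",[[415,173],[484,206]],z=.13); d=P[0]-P[1]; print("row yang",np.degrees(np.arctan2(d[1],d[0])),np.linalg.norm(d),P.mean(0))
go([.569,-.203,.20],72.5)
E
```

```text
row yang 71.16414591860985 0.15931856874275785 [ 0.56580372 -0.20226092  0.13      ]
shift [-24.17 -24.76   1.25] turn [-0.01 -0.   -0.33]
t 0.1 pos [0.2151 0.5862 0.2301] yang 69.85 tilt [-0.0009 -0.0017] F [ 0.  -0.3  0. ] w 0.999 g 0.0 j [ 1.1   0.05  1.61  0.    1.48 -0.12]
```

>>> {"name": "jog_arm", "arguments": {
  "targets": [
    [[-24.17,-24.76,0],[0,0,-0.27],65],
    [[-24.17,-24.76,0],[0,0,-0.27],65],
    [[-24.17,-24.76,0],[0,0,-0.27],65],
    [[-24.17,-24.76,0],[0,0,-0.27],65],
    [[-24.17,-24.76,0],[0,0,-0.27],65],
    [[-24.17,-24.76,0],[0,0,-0.27],65],
    [[-24.17,-24.76,0],[0,0,-0.27],65],
    [[-24.17,-24.76,0],[0,0,-0.27],65]
  ]
}}

```text
time: 1.1
tool_pos: [0.4202, 0.1285, 0.2311]
tool_rot: [0.0, 0.156, 0.988, 0.0]
contact_force: [0.9, 0.2, 0.4]
gripper_width: 0.653
grasp_force: 0.0
```

```bash
python3 -c "
from h import *
go([.569,-.203,.20],72)"
```

```text
shift [ -9.76 -10.77   1.24] turn [0. 0. 0.]
t 1.1 pos [0.4202 0.1285 0.2311] yang 72.01 tilt [0.0003 0.0001] F [0.9 0.2 0.4] w 0.653 g 0.0 j [ 0.13 -0.42  2.02  0.    1.54 -1.13]
```

>>> {"name": "jog_arm", "arguments": {
  "targets": [
    [[-9.76,-10.77,0],[0,0,0],65],
    [[-9.76,-10.77,0],[0,0,0],65],
    [[-9.76,-10.77,0],[0,0,0],65],
    [[-9.76,-10.77,0.6],[0,0,0],65],
    [[-9.76,-10.77,1.2],[0,0,0],65],
    [[-9.76,-10.77,1.2],[0,0,0],65],
    [[-9.76,-10.77,1.2],[0,0,0],65],
    [[-9.76,-10.77,1.2],[0,0,0],65]
  ]
}}

```text
time: 2.1
tool_pos: [0.5684, -0.2006, 0.2007]
tool_rot: [-0.001, 0.157, 0.988, 0.0]
contact_force: [0.3, 0.3, -0.3]
gripper_width: 0.65
grasp_force: 0.0
```

Run:
```python
from h import *
go([.569,-.203,.098],72)
a,d=grab_frame("top"); b,_=grab_frame("scene")
I=np.hstack([cv2.resize(a[130:260,380:510],(400,400)),cv2.resize(b[190:320,150:280],(400,400))]); cv2.imwrite("pics/g1.png",I[:,:,::-1])
```

```text
shift [-0.06 -0.09  4.11] turn [ 0.   -0.01 -0.  ]
t 2.1 pos [ 0.5684 -0.2006  0.2007] yang 71.99 tilt [-0.0011  0.001 ] F [ 0.3  0.3 -0.3] w 0.65 g 0.0 j [-0.46  0.02  1.7   0.    1.43 -1.72]
```

View pics/g1.png

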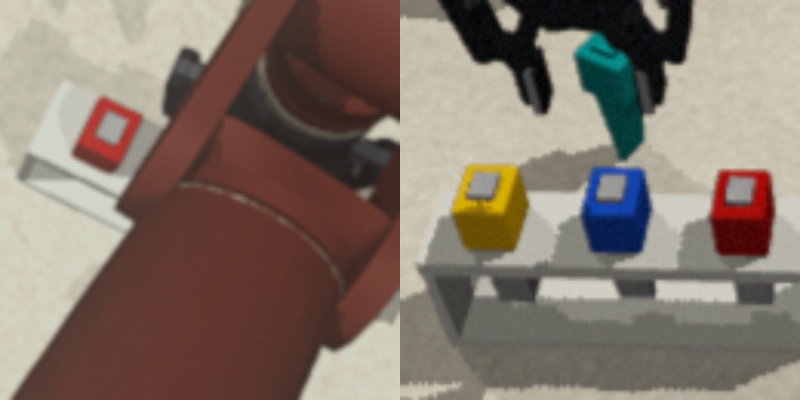

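The gripper is over the blue key, with fingers at scene-crop (535,90) and (650,90). The turquoise part at (605,95) appears in front of the gripper, so I'll check its position by depth before descending.

Run:
```python
from h import *
for n,box in(("top",(240,275,415,450)),("scene",(195,245,205,235))):
    z=np.load(n+".npz"); a,d=z["a"],z["d"]; h=cv2.cvtColor(a,cv2.COLOR_RGB2HSV)
    m=np.zeros((400,640),bool); m[box[0]:box[1],box[2]:box[3]]=1; m&=(h[...,0]>80)&(h[...,0]<100)&(h[...,1]>100)&(d>0)
    v,u=np.nonzero(m); P=w(n,np.c_[u,v],depth=d[m]); print(n,len(P),np.percentile(P,[2,50,98],axis=0).round(3).tolist())
b,d=grab_frame("scene"); print(state()["time"])
h=cv2.cvtColor(b,cv2.COLOR_RGB2HSV); m=(h[...,0]>80)&(h[...,0]<100)&(h[...,1]>100)&(d>0); m[:, :190]=0; m[:,250:]=0
v,u=np.nonzero(m); P=w("scene",np.c_[u,v],depth=d[m]); print(len(P),np.percentile(P,[2,50,98],axis=0).round(3).tolist(), u.mean(),v.mean())
```

```text
top 303 [[0.399, -0.207, 0.092], [0.418, -0.185, 0.11], [0.438, -0.166, 0.117]]
scene 610 [[0.409, -0.208, 0.009], [0.429, -0.188, 0.091], [0.443, -0.166, 0.115]]
2.25
570 [[0.413, -0.209, 0.009], [0.431, -0.19, 0.095], [0.604, -0.154, 0.36]] 218.55438596491229 213.5280701754386
```

>>> {"name": "jog_arm", "arguments": {
  "targets": [
    [[-0.06,-0.09,1.0],[0,0,0],65],
    [[-0.06,-0.09,2.0],[0,0,0],65],
    [[-0.06,-0.09,3.0],[0,0,0],65],
    [[-0.06,-0.09,3.7],[0,0,0],65],
    [[-0.06,-0.09,4.1],[0,0,0],65],
    [[-0.06,-0.09,4.1],[0,0,0],65]
  ]
}}

```text
time: 3.0
tool_pos: [0.5694, -0.2032, 0.0985]
tool_rot: [-0.0, 0.156, 0.988, 0.0]
contact_force: [-0.0, -0.4, -0.0]
gripper_width: 0.65
grasp_force: 0.0
```

```bash
python3 -c "
from h import *
go([.569,-.203,.098],72)"
```

```text
shift [0.02 0.   0.02] turn [ 0.   -0.01  0.  ]
t 3.0 pos [ 0.5694 -0.2032  0.0985] yang 72.02 tilt [-0.0006  0.0003] F [-0.  -0.4 -0. ] w 0.65 g 0.0 j [-0.47  0.12  1.77  0.    1.25 -1.72]
```

>>> {"name": "jog_arm", "arguments": {
  "targets": [
    [[0,0,0],[0,0,0],20],
    [[0,0,0],[0,0,0],20],
    [[0,0,0],[0,0,0],20],
    [[0,0,0],[0,0,0],20],
    [[0,0,0],[0,0,0],20],
    [[0,0,0],[0,0,0],20]
  ]
}}

```text
time: 3.75
tool_pos: [0.5705, -0.2041, 0.1003]
tool_rot: [0.001, 0.156, 0.988, -0.0]
contact_force: [0.5, -0.8, 5.9]
gripper_width: 0.387
grasp_force: 60.4
```

>>> {"name": "jog_arm", "arguments": {
  "targets": [
    [[0,0,-0.5],[0,0,0],20],
    [[0,0,-1.5],[0,0,0],20],
    [[0,0,-2.5],[0,0,0],20],
    [[0,0,-3.7],[0,0,0],20],
    [[0,0,-5.0],[0,0,0],20],
    [[0,0,-6.4],[0,0,0],20],
    [[0,0,-6.4],[0,0,0],20],
    [[0,0,-6.4],[0,0,0],20]
  ]
}}

```text
time: 4.75
tool_pos: [0.5687, -0.2032, 0.2567]
tool_rot: [-0.001, 0.156, 0.988, 0.0]
contact_force: [0.5, 0.3, -2.0]
gripper_width: 0.388
grasp_force: 59.6
```

```bash
python3 -c "
from h import *
go([.538,.276,.26],117.15)"
```

```text
shift [ 7.09 17.85 -0.1 ] turn [ 0.01 -0.02 -5.64]
t 4.75 pos [ 0.5687 -0.2032  0.2567] yang 72.0 tilt [-0.0027  0.0013] F [ 0.5  0.3 -2. ] w 0.388 g 59.6 j [-0.47 -0.01  1.63 -0.    1.52 -1.72]
```

>>> {"name": "jog_arm", "arguments": {
  "targets": [
    [[0.6,1.5,0],[0,0,-0.6],20],
    [[1.4,3.6,0],[0,0,-1.2],20],
    [[2.2,5.6,0],[0,0,-1.8],20],
    [[3.1,7.8,0],[0,0,-2.5],20],
    [[4.0,10.0,0],[0,0,-3.2],20],
    [[4.9,12.2,0],[0,0,-3.9],20],
    [[5.7,14.4,0],[0,0,-4.6],20],
    [[6.5,16.4,0],[0,0,-5.2],20]
  ]
}}

```text
time: 5.75
tool_pos: [0.54, 0.2382, 0.2556]
tool_rot: [-0.002, -0.206, 0.979, -0.0]
contact_force: [1.6, -0.5, -2.0]
gripper_width: 0.39
grasp_force: 60.0
```

```bash
python3 -c "
from h import *
go([.538,.276,.26],117.15)"
```

```text
shift [-0.53  1.42 -0.18] turn [ 0.   -0.03 -0.42]
t 5.75 pos [0.54   0.2382 0.2556] yang 113.79 tilt [-0.0044 -0.0014] F [ 1.6 -0.5 -2. ] w 0.39 g 60.0 j [ 0.29 -0.04  1.67 -0.    1.52 -1.7 ]
```

>>> {"name": "jog_arm", "arguments": {
  "targets": [
    [[-0.53,1.42,-0.1],[0,0,-0.42],20],
    [[-0.53,1.42,-0.1],[0,0,-0.42],20],
    [[-0.53,1.42,-0.1],[0,0,-0.42],20],
    [[-0.53,1.42,-0.1],[0,0,-0.42],20]
  ]
}}

```text
time: 6.25
tool_pos: [0.5394, 0.2732, 0.2602]
tool_rot: [-0.001, -0.232, 0.973, -0.0]
contact_force: [0.6, 0.2, -1.8]
gripper_width: 0.388
grasp_force: 60.1
```

Run:
```python
from h import *
go([.538,.276,.20],117.15)
a,d=grab_frame("top"); b,_=grab_frame("scene")
I=np.hstack([cv2.resize(a[120:250,180:310],(400,400)),cv2.resize(b[110:250,360:500],(400,400),interpolation=cv2.INTER_CUBIC)]); cv2.imwrite("pics/g2.png",I[:,:,::-1])
```

```text
shift [-0.    0.13  2.41] turn [-0.   -0.01 -0.04]
t 6.25 pos [0.5394 0.2732 0.2602] yang 116.87 tilt [-0.0016 -0.0008] F [ 0.6  0.2 -1.8] w 0.388 g 60.1 j [ 0.35 -0.01  1.63 -0.    1.52 -1.69]
```

View pics/g2.png

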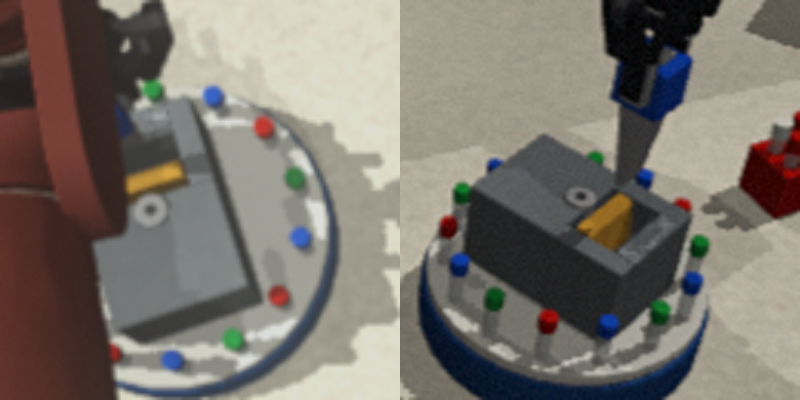

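The key hangs upright in the gripper above the slot, with its tip at scene-crop (618,185), full frame about (436,175). I'll check the tip's world position.

```bash
python3 -c "
from h import *
for z in(.175,.18,.185): print(w('scene',[[436.3,174.8]],z=z))"
```

```text
[[0.53889606 0.26756935 0.175     ]]
[[0.54384617 0.26399245 0.18      ]]
[[0.54879629 0.26041555 0.185     ]]
```

>>> {"name": "jog_arm", "arguments": {
  "targets": [
    [[0,0.12,0.4],[0,0,-0.03],20],
    [[0,0.12,0.9],[0,0,-0.03],20],
    [[0,0.12,1.3],[0,0,-0.03],20],
    [[0,0.12,1.7],[0,0,-0.03],20],
    [[0,0.12,2.1],[0,0,-0.03],20],
    [[0,0.12,2.4],[0,0,-0.03],20],
    [[0,0.12,2.4],[0,0,-0.03],20]
  ]
}}

```text
time: 7.22
tool_pos: [0.5378, 0.2769, 0.2004]
tool_rot: [-0.001, -0.235, 0.972, -0.0]
contact_force: [0.3, -0.6, -2.4]
gripper_width: 0.389
grasp_force: 60.1
```

```bash
python3 -c "
from h import *
go([.5385,.276,.165],117.15)"
```

```text
shift [-0.01 -0.05  1.41] turn [ 0.   -0.01  0.01]
t 7.225 pos [0.5378 0.2769 0.2004] yang 117.21 tilt [-0.0014 -0.0005] F [ 0.3 -0.6 -2.4] w 0.389 g 60.1 j [ 0.35  0.03  1.69 -0.    1.42 -1.69]
```

>>> {"name": "jog_arm", "arguments": {
  "targets": [
    [[0,0,0.3],[0,0,0],20],
    [[0,0,0.6],[0,0,0],20],
    [[0,0,0.9],[0,0,0],20],
    [[0,0,1.1],[0,0,0],20],
    [[0,0,1.2],[0,0,0],20],
    [[0,0,1.2],[0,0,0],20]
  ]
}}

```text
time: 7.98
tool_pos: [0.5389, 0.2773, 0.1717]
tool_rot: [0.001, -0.235, 0.972, 0.0]
contact_force: [3.6, 2.3, -0.3]
gripper_width: 0.39
grasp_force: 60.2
```

>>> {"name": "jog_arm", "arguments": {
  "targets": [
    [[-0.08,0,0],[0,0,0],20],
    [[-0.08,0,0.1],[0,0,0],20],
    [[-0.08,0,0.2],[0,0,0],20],
    [[-0.08,0,0.2],[0,0,0],20]
  ]
}}

```text
time: 8.48
tool_pos: [0.5399, 0.2779, 0.1658]
tool_rot: [-0.0, -0.235, 0.972, -0.0]
contact_force: [1.3, -0.0, -2.5]
gripper_width: 0.39
grasp_force: 60.1
```

>>> {"name": "jog_arm", "arguments": {
  "targets": [
    [[-0.02,0,0.06],[0,0,0],20],
    [[-0.02,0,0.12],[0,0,0],20],
    [[-0.02,0,0.12],[0,0,0],20]
  ]
}}

```text
time: 8.85
tool_pos: [0.5403, 0.2781, 0.163]
tool_rot: [-0.0, -0.235, 0.972, -0.0]
contact_force: [1.0, 0.4, -2.4]
gripper_width: 0.388
grasp_force: 60.1
```

>>> {"name": "jog_arm", "arguments": {
  "targets": [
    [[0,0,0],[0,0,0],70],
    [[0,0,0],[0,0,0],70],
    [[0,0,0],[0,0,0],70],
    [[0,0,0],[0,0,0],70],
    [[0,0,-1.5],[0,0,0],70],
    [[0,0,-3],[0,0,0],70],
    [[0,0,-3.6],[0,0,0],70],
    [[0,0,-3.6],[0,0,0],70]
  ]
}}

```text
time: 9.85
tool_pos: [0.5409, 0.2784, 0.2543]
tool_rot: [0.001, -0.235, 0.972, 0.0]
contact_force: [-0.2, -0.1, -0.4]
gripper_width: 0.7
grasp_force: 0.0
```

Run:
```python
from h import *
go([.5395,.2775,.22],117.15)
b,d=grab_frame("scene"); h=cv2.cvtColor(b,cv2.COLOR_RGB2HSV)
cv2.imwrite("pics/g3.png",cv2.resize(b[90:250,350:510],(560,560),interpolation=cv2.INTER_CUBIC)[:,:,::-1])
v,u=np.mgrid[:400,:640]; P=w("scene",np.c_[u.ravel(),v.ravel()],depth=d.ravel()).reshape(400,640,3)
m=(h[...,0]>105)&(h[...,0]<128)&(h[...,1]>120)&(P[...,2]>.145)&(abs(P[...,0]-.54)<.05)&(abs(P[...,1]-.277)<.05)
q=P[m]; print(len(q),np.percentile(q,[3,50,97],axis=0).round(3).tolist())
```

```text
shift [ 0.07 -0.    1.37] turn [-0.    0.01  0.01]
t 9.85 pos [0.5409 0.2784 0.2543] yang 117.2 tilt [0.0019 0.0007] F [-0.2 -0.1 -0.4] w 0.7 g 0.0 j [ 0.35 -0.    1.63  0.    1.51 -1.69]
517 [[0.525, 0.242, 0.155], [0.551, 0.268, 0.184], [0.574, 0.303, 0.417]]
```

View pics/g3.png

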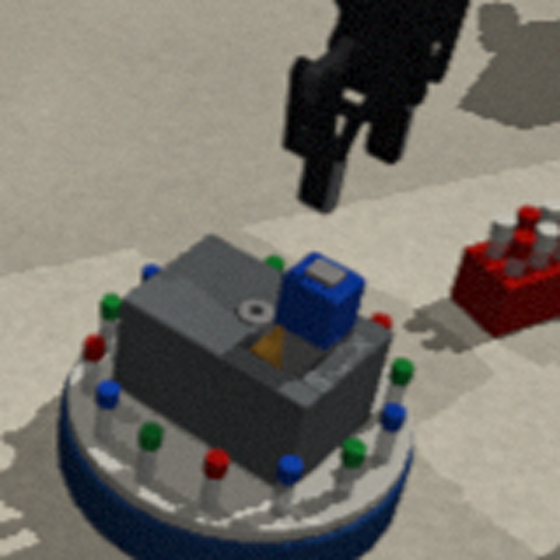

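The key stands upright in the slot, head proud, blue head at crop (320,300); the gripper is clear. Now I'll shut the fingers and press from above.

>>> {"name": "jog_arm", "arguments": {
  "targets": [
    [[0.04,0,0],[0,0,0],0],
    [[0.04,0,0],[0,0,0],0],
    [[0.04,0,0],[0,0,0],0],
    [[0.04,0,0],[0,0,0],0],
    [[0.04,0,0.6],[0,0,0],0],
    [[0.04,0,1.2],[0,0,0],0],
    [[0.04,0,1.8],[0,0,0],0],
    [[0.04,0,1.9],[0,0,0],0]
  ]
}}

```text
time: 10.9
tool_pos: [0.5385, 0.2774, 0.2032]
tool_rot: [-0.002, -0.235, 0.972, -0.0]
contact_force: [-0.2, 0.6, 0.4]
gripper_width: 0.0
grasp_force: 0.0
```

>>> {"name": "jog_arm", "arguments": {
  "targets": [
    [[0,0,0.1],[0,0,0],0],
    [[0,0,0.2],[0,0,0],0],
    [[0,0,0.3],[0,0,0],0],
    [[0,0,0.4],[0,0,0],0],
    [[0,0,0.4],[0,0,0],0]
  ]
}}

```text
time: 11.52
tool_pos: [0.5395, 0.2777, 0.1956]
tool_rot: [-0.0, -0.235, 0.972, -0.0]
contact_force: [0.4, 0.7, 0.6]
gripper_width: 0.001
grasp_force: 0.0
```

>>> {"name": "jog_arm", "arguments": {
  "targets": [
    [[0,0,0.08],[0,0,0],0],
    [[0,0,0.16],[0,0,0],0],
    [[0,0,0.24],[0,0,0],0],
    [[0,0,0.3],[0,0,0],0],
    [[0,0,0.3],[0,0,0],0]
  ]
}}

```text
time: 12.15
tool_pos: [0.5394, 0.2776, 0.1895]
tool_rot: [-0.0, -0.235, 0.972, -0.0]
contact_force: [-3.4, -2.1, 5.2]
gripper_width: -0.001
grasp_force: 2.8
```

>>> {"name": "jog_arm", "arguments": {
  "targets": [
    [[0.02,0,0.08],[0,0,0],0],
    [[0.03,0,0.16],[0,0,0],0],
    [[0.04,0,0.24],[0,0,0],0],
    [[0.05,0,0.32],[0,0,0],0],
    [[0.06,0,0.4],[0,0,0],0],
    [[0.06,0,0.4],[0,0,0],0]
  ]
}}

```text
time: 12.9
tool_pos: [0.538, 0.2768, 0.1798]
tool_rot: [-0.0, -0.235, 0.972, -0.0]
contact_force: [-4.3, -2.7, 7.7]
gripper_width: 0.001
grasp_force: 3.6
```

Nearly home (the top should be near 0.179). I'll press on until the force rises sharply.

>>> {"name": "jog_arm", "arguments": {
  "targets": [
    [[0.02,0,0.06],[0,0,0],0],
    [[0.03,0,0.12],[0,0,0],0],
    [[0.03,0,0.12],[0,0,0],0]
  ]
}}

```text
time: 13.28
tool_pos: [0.5379, 0.2768, 0.179]
tool_rot: [0.001, -0.235, 0.972, -0.0]
contact_force: [-7.1, -3.2, 13.5]
gripper_width: 0.006
grasp_force: 6.9
```

>>> {"name": "jog_arm", "arguments": {
  "targets": [
    [[0.04,0,0.06],[0,0,0],0],
    [[0.07,0,0.12],[0,0,0],0],
    [[0.07,0,0.18],[0,0,0],0],
    [[0.07,0,0.18],[0,0,0],0]
  ]
}}

```text
time: 13.78
tool_pos: [0.5379, 0.2768, 0.1789]
tool_rot: [0.003, -0.235, 0.972, 0.0]
contact_force: [-9.5, -3.7, 26.6]
gripper_width: -0.001
grasp_force: 13.1
```

Hard stop at 26.6 N with the top at 0.179 m. I'll retreat straight up and verify.

>>> {"name": "jog_arm", "arguments": {
  "targets": [
    [[-0.03,0,-0.3],[0,0,0],0],
    [[-0.03,0,-1.0],[0,0,0],0],
    [[-0.03,0,-3.0],[0,0,0],0],
    [[2,0,-5.0],[0,0,0],0],
    [[4,0,-5.0],[0,0,0],0],
    [[6,0,-5.0],[0,0,0],0],
    [[6,0,-5.0],[0,0,0],0]
  ]
}}

```text
time: 14.65
tool_pos: [0.4005, 0.2065, 0.296]
tool_rot: [0.001, -0.235, 0.972, 0.0]
contact_force: [0.8, 0.9, -0.1]
gripper_width: -0.005
grasp_force: 0.0
```

Run:
```python
from h import *
b,d=grab_frame("scene"); h=cv2.cvtColor(b,cv2.COLOR_RGB2HSV)
v,u=np.mgrid[:400,:640]; P=w("scene",np.c_[u.ravel(),v.ravel()],depth=d.ravel()).reshape(400,640,3)
m=(h[...,0]>105)&(h[...,0]<128)&(h[...,1]>120)&(P[...,2]>.13)&(P[...,2]<.25)&(abs(P[...,0]-.54)<.04)&(abs(P[...,1]-.277)<.04)
q=P[m]; print(len(q),np.percentile(q,[3,50,97],axis=0).round(3).tolist(),state()["contact_force"],state()["time"])
cv2.imwrite("pics/g4.png",np.hstack([cv2.resize(b[110:250,360:500],(400,400),interpolation=cv2.INTER_CUBIC),cv2.resize(b[190:320,150:280],(400,400))])[:,:,::-1])
```

```text
407 [[0.523, 0.256, 0.14], [0.549, 0.268, 0.164], [0.561, 0.296, 0.177]] [ 0.39417608  0.50188953 -0.02307888] 14.7
```

View pics/g4.png

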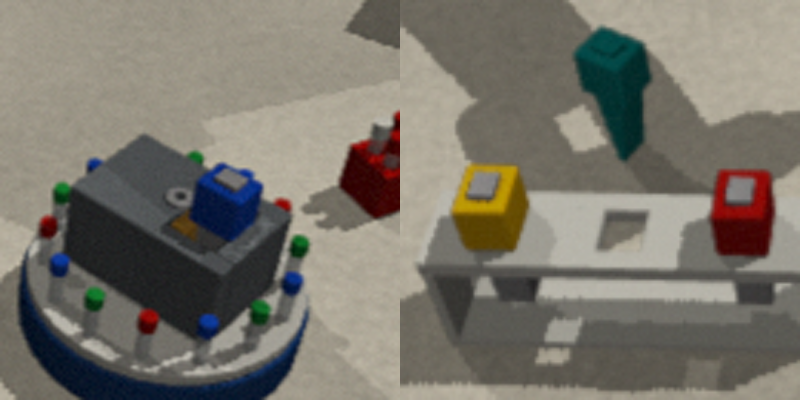

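The blue head, at crop (230,200), sits upright and down on the hub, with its blue rim at about 0.177 m. The yellow and red keys are still in the stand, the turquoise one is untouched, and the robot is clear.

```bash
python3 -c "
from plant import *
print(job_done())"
```

```text
the job is handed in; nothing more can be done
None
```

The blue key is driven fully home and stands upright in the hub slot with its head down on the hub; the yellow and red keys were left in place, and I handed the job in at about 14.7 s.

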